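# Clear the stationery box and hold its lid open

### The job

Two ink bottles are standing on the lid of my stationery box. Move them onto the little desk shelf, beside the bottle already there, so that all three stand in one neat side-by-side row along the middle of the board, square to it, labels facing the shelf's front and with no more than a finger's breadth between neighbours. Then lift the box's lid by its brass finger lift and finish still holding it steady, open at 60 degrees, so that I can reach in with both hands: the lid has no stay, so it drops shut if let go and flops back onto the porcelain jar behind if it goes past upright; don't tip the bottles over or shift the things standing around.

Things in the scene. Friction and masses are not known exactly. Their poses are not given: they have to be found in the camera images.
- box: Stationery box of mid-brown wood, fixed on the counter: 240 mm wide (its y), 190 deep (its x), 100 high with the lid shut (85 without). Origin: centre of its underside; x points to its back (hinge side, away from the robot), y to its left, z up. The lid (246 x 196 mm, 15 thick, about 0.35 kg, flat) turns on the rear upper edge; two ink bottles stand on it at the start, 100 mm above the counter.
- lid (a joint): Opening angle of the box's lid in rad: 0 shut, growing as the front edge rises; 1.047 is 60 degrees, 1.57 upright; it can go back to 2.4. Free hinge, almost no friction: below upright the lid falls shut by its weight (about 2 N upward at the finger lift carries it), past upright it falls open backwards.
- hinge (a point): Middle of the lid's hinge line, at the rear upper edge of the box, 85 mm above the counter; the hinge line runs along the box's y. Does not move with the lid.
- lift (a point): Grip point of the lid's finger lift, moving with the lid: a brass lug 22 mm wide (box y), 10 thick, sticking 34 mm out of the middle of the lid's front edge, free all round. Point: mid-thickness, 21 mm out from the edge; shut, 92.5 mm above the counter, 214 mm before and 7.5 above the hinge line (swing radius 214). Pinched across its 22 mm width, it pivots in the grip as the lid swings.
- shelf: Low desk shelf of the same wood, fixed on the counter: a flat board 260 mm long (its y), 110 mm deep (its x) and 12 mm thick on two end panels, its top 60 mm above the counter, no rim. Origin on the counter under the middle of the board; x points to its back, -x is its front (towards the robot), y to its left end.
- bottle_a: Square glass ink bottle, 50 x 50 mm body with straight sides up to 34 mm, round black cap 37 mm across from 40 to 55 mm above its base, 0.14 kg. One of the two on the box's lid. Origin at the centre of its underside; its label is on its -x side.
- bottle_b: The other ink bottle on the box's lid, of the same make and size; label on its -x side.
- bottle_c: The third ink bottle, same make and size, already standing on the shelf on its middle line, nearer the right end (shelf -y); there is room for the two others to its left. Label on its -x side, to the shelf's front.
- label_a (a point): Middle of the label on bottle_a: 25 mm out on its -x side, 17 mm up.
- label_b (a point): Middle of the label on bottle_b, likewise.
- label_c (a point): Middle of the label on bottle_c, likewise.
- jar: Bystander: blue and white porcelain jar, 105 mm across, 150 mm high, standing close behind the box. Origin at the centre of its underside.
- pot: Bystander: turquoise pen pot, 95 mm across, 163 mm high with its pens, at the left. Origin at its underside.
- candle: Bystander: candle in a glass tumbler, 74 mm across, 77 mm high, to the right behind the box. Origin at its underside.
There are look-alikes about, which are no part of the job. What is shaped like the bottle_b but red is not meant.

How it is judged:
On the way, in this order (a step that is already met when the one before it is completed fails the run):
1. all three ink bottles stand released in one neat row on the shelf while the lid is still shut (x of bottle_a in the frame of shelf between -0.017 and 0.017 m and y of bottle_a in the frame of shelf between -0.125 and 0.125 m and z of bottle_a in the frame of shelf between 0.055 and 0.066 m and angle between each of bottle_a, bottle_b, bottle_c's own z axis and vertical below 0.1 rad and angle between the x axis of each of bottle_a, bottle_b, bottle_c and the x axis of shelf, either way round below 0.21 rad and x of each of label_a, label_b, label_c in the frame of shelf below -0.005 m and (horizontal distance between bottle_a and bottle_b below 0.08 m or horizontal distance between bottle_a and bottle_c below 0.08 m) and linear speed of each of bottle_a, bottle_b, bottle_c below 0.03 m/s and x of bottle_b in the frame of shelf between -0.017 and 0.017 m and y of bottle_b in the frame of shelf between -0.125 and 0.125 m and z of bottle_b in the frame of shelf between 0.055 and 0.066 m and (horizontal distance between bottle_b and bottle_a below 0.08 m or horizontal distance between bottle_b and bottle_c below 0.08 m) and x of bottle_c in the frame of shelf between -0.017 and 0.017 m and y of bottle_c in the frame of shelf between -0.125 and 0.125 m and z of bottle_c in the frame of shelf between 0.055 and 0.066 m and (horizontal distance between bottle_c and bottle_a below 0.08 m or horizontal distance between bottle_c and bottle_b below 0.08 m) and contact force between the fingers and bottle_a below 0.1 N and contact force between the fingers and bottle_b below 0.1 N and contact force between the fingers and bottle_c below 0.1 N and value of joint lid below 0.08 rad), for 0.2 s.
2. the lid is held at about 60 degrees (value of joint lid between 0.925 and 1.17 rad and velocity of joint lid between -0.08 and 0.08 rad/s and contact force between the fingers and box above 0.5 N and contact force between box and bottle_a below 0.1 N and contact force between box and bottle_b below 0.1 N and contact force between box and bottle_c below 0.1 N and contact force between box and jar below 0.1 N and contact force between box and candle below 0.1 N and contact force between box and pot below 0.1 N), for 0.5 s.
At the end, for the whole second after the job is handed in: Bottles upright and released on the shelf, within 17 mm of its middle line, square within 12 deg, labels to the front, each at most 80 mm (centres) from a neighbour; the lid still, at 60 deg (7 either way), carried by the fingers (over 0.5 N) and touched by no other thing (all of step 2 and x of bottle_a in the frame of shelf between -0.017 and 0.017 m and y of bottle_a in the frame of shelf between -0.125 and 0.125 m and z of bottle_a in the frame of shelf between 0.055 and 0.066 m and angle between each of bottle_a, bottle_b, bottle_c's own z axis and vertical below 0.1 rad and angle between the x axis of each of bottle_a, bottle_b, bottle_c and the x axis of shelf, either way round below 0.21 rad and x of each of label_a, label_b, label_c in the frame of shelf below -0.005 m and (horizontal distance between bottle_a and bottle_b below 0.08 m or horizontal distance between bottle_a and bottle_c below 0.08 m) and linear speed of each of bottle_a, bottle_b, bottle_c below 0.03 m/s and x of bottle_b in the frame of shelf between -0.017 and 0.017 m and y of bottle_b in the frame of shelf between -0.125 and 0.125 m and z of bottle_b in the frame of shelf between 0.055 and 0.066 m and (horizontal distance between bottle_b and bottle_a below 0.08 m or horizontal distance between bottle_b and bottle_c below 0.08 m) and x of bottle_c in the frame of shelf between -0.017 and 0.017 m and y of bottle_c in the frame of shelf between -0.125 and 0.125 m and z of bottle_c in the frame of shelf between 0.055 and 0.066 m and (horizontal distance between bottle_c and bottle_a below 0.08 m or horizontal distance between bottle_c and bottle_b below 0.08 m) and contact force between the fingers and bottle_a below 0.1 N and contact force between the fingers and bottle_b below 0.1 N and contact force between the fingers and bottle_c below 0.1 N); the arm keeps its last pose, push and grip.
It fails at once if an ink bottle is tipped over (angle between any of bottle_a, bottle_b, bottle_c's own z axis and vertical above 0.6 rad).
It fails at once if the lid goes up to upright, from where it would flop back onto the jar (value of joint lid above 1.48 rad).
It fails at once if the jar, pen pot or candle is shifted by more than 25 mm (distance of any of jar, pot, candle from where it was at the start of the episode above 0.025 m).
It also fails if it takes over 69 s, if anything falls off the work surface, if the arm or the gripper's body presses on something with over 40 N, if the wrist force passes 120 N, or if a joint passes its speed limit or range.

### The arm

A 6-joint arm with a two-finger parallel gripper is mounted at the origin on a cart in front of the work surface, level with it; the furniture and walls round the work are solid. World frame = base frame: x ahead of the robot, y to its left, z up, the work surface at z = 0. Lengths are in m, angles in rad, forces in N, time in s.
With the tool pointing down it reaches from about 0.3 to 0.85 m from the base axis. Payload 4.2 kg.
Tool frame: the origin (TCP) lies at the very end of the fingers, on their centre line; the grasp point (between the pads) lies 19 mm behind it (grasp_offset is the z of the grasp point in the tool frame, in m); z points along the fingers, y is the line along which they close (so a half turn about z gives the same grasp; the last joint's range is limited). The gripper opens to 91 mm and grips with 3 to 60 N. Pads are 32 mm wide; open, the fingers measure 118 mm over their backs; the gripper's body (76 mm by 178 mm) begins 60 mm behind the grasp point.
Start: joints at [-1.319, 0.32, 1.565, -0, 1.257, -0.02], TCP at [0.154, -0.554, 0.214] pointing down, gripper open.
Joint ranges: [-3.11, 3.11], [-0.84, 2.01], [0.21, 2.61], [-1.34, 4.49], [0.05, 2.63], [-2.56, 2.56]. Speed limits (rad/s): [2.57, 2.57, 3.14, 3.14, 3.14, 3.14].

### API

Orientations are given as a 3x3 rotation matrix whose columns are the frame's x, y, z axes.
In Python, from station import * gives the robot as it stands.
- The arm moves only by the shell command python3 -m crank 'ROWS' [FORCE]. ROWS is JSON, a list of rows, each a list of 5 numbers: the finger opening in m, from 0 to 0.0912, then the shift along the tool's x, y, z in m, then the turn about the tool's z in rad. In form: [[claw, dx, dy, dz, roll], ...]. A call has 1 to 20 rows; each row shifts and turns the commanded pose from where the row before left it, along the tool's axes as they then stand; what a row does not reach is not made up. A row lasts 1/10 s, in which the tool goes at most 50 mm and 8.59 degrees, less where a joint would pass 70% of its speed; a pose out of reach is approached as far as the arm can. A call with a gripper value outside its range is refused whole. The fingers move at their own pace and stop on an object; FORCE is the grip in N (left out, the last holds). Time passes only in rows, so rows that do not move let the fingers close. It gives the time, the measured TCP pose, the force, the opening and the grip force at its end, in the units of the state.
- state(): the state, without advancing time (a new reading comes with each control period).
- camera(name): name is "scene" or "top" or "wrist"; returns a dict with "image" (480x640x3 uint8, red, green, blue), "camera_matrix" (3x3 intrinsics, pixels), "R" (3x3) and "t" (3): a world point X has camera coordinates R X + t; the wrist camera has in their place "T_tool_cam" (4x4, takes a point from camera to tool coordinates, whose origin is the TCP and whose axes are the flange's). Camera axes: x right, y down, z forward; pixel columns grow to the right and rows downward; lengths in m; the calibration is good to about 2 mm. A picture is of the moment at which its call begins: read the wrist's pose just before it. There is no depth.
- job_done(): hands the job in; it is judged then, once.
The state is a dict: "t": time; "joints": joint angles; "qd": joint speeds; "joint_efforts": joint torques, N m; "position": TCP position; "tool_rot": TCP orientation; "ft_force": force on the tool from outside, world axes, zero at the start; "torque": the same for the moment, N m; "grip_width": finger opening in m; "grip_force": force on a finger pad.
Only numpy, scipy, OpenCV 4.12 (cv2) and the standard library are available. Lean on these libraries where they do the work, as an engineer would, in place of code of your own. Each camera call takes 0.05 s, during which the arm holds its last target. There are 200 camera calls.

## Working session

There is one attempt and no reset: what is moved stays moved. The work goes in short steps, Python scripts to look and compute and a shell command to move; the robot and the scene stay as the last step left them, time stands still between calls to the robot, and variables do not carry over. Pictures are saved under pics/ and viewed, at most 10 in all, crops included, and the job is handed in when it is done.

```bash
mkdir -p pics; ls; python3 - <<'E'
from station import *
import cv2,numpy as np,json
s=state();print(s['t'],s['position'],np.round(s['tool_rot'],3).tolist(),s['grip_width'])
for n in ("scene","top"):
    c=camera(n);cv2.imwrite(f"pics/{n}0.png",c["image"][:,:,::-1])
    print(n,c["camera_matrix"],c["R"],c["t"])
E
```

```text
pics
0.0 [ 0.15427188 -0.5533859   0.2131287 ] [[0.963, 0.268, -0.0], [0.268, -0.963, 0.002], [0.0, -0.002, -1.0]] 0.0913217247586891
scene [[602.24689682   0.         322.99828076]
 [  0.         602.24689682 246.48652757]
 [  0.           0.           1.        ]] [[-0.74525201 -0.66656489  0.01704988]
 [-0.41566901  0.44444068 -0.7935312 ]
 [ 0.52136237 -0.59846783 -0.60829067]] [0.41689654 0.33572853 1.1935395 ]
top [[580.34128269   0.         317.74326492]
 [  0.         580.34128269 242.60112691]
 [  0.           0.           1.        ]] [[-0.01028073 -0.99992346  0.006883  ]
 [-0.99668993  0.00969186 -0.08071706]
 [ 0.08064417 -0.00769005 -0.99671329]] [-0.05648466  0.57886832  1.55821943]
```

View pics/top0.png

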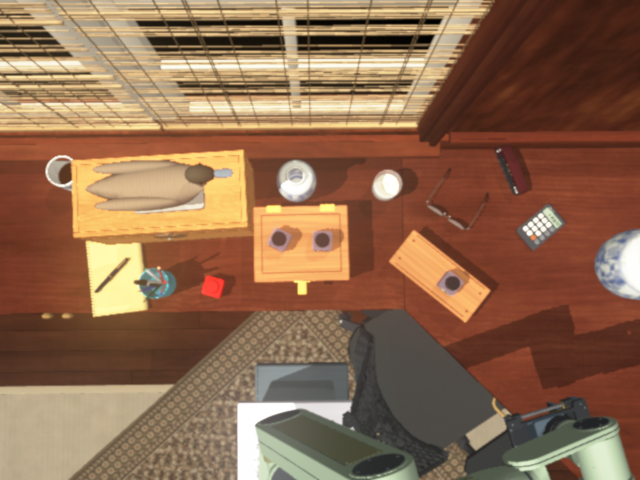

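View pics/scene0.png

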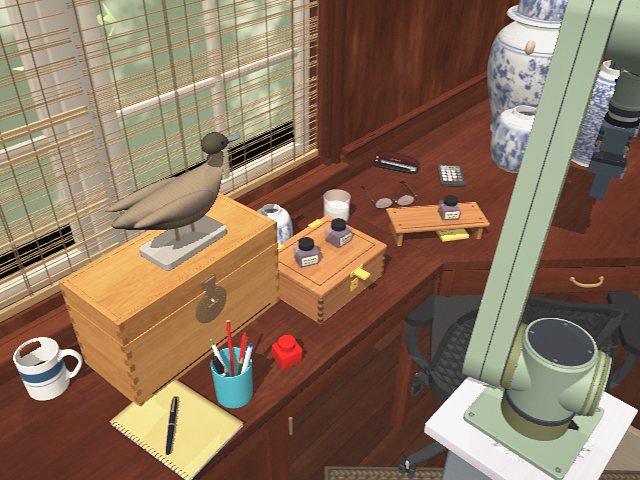

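```bash
cat > h.py <<'E'
import numpy as np,cv2
from station import *
def ray(c,uv,z):
    "pixels -> world points on plane z (fixed cameras)"
    d=np.c_[np.atleast_2d(uv).astype(float),np.ones(len(np.atleast_2d(uv)))]@np.linalg.inv(c["camera_matrix"]).T@c["R"]
    o=-c["R"].T@c["t"]
    return o+d*((z-o[2])/d[:,2])[:,None]
def wcam(s):
    "wrist camera as a fixed-camera dict"
    c=camera("wrist");T=np.eye(4);T[:3,:3]=s["tool_rot"];T[:3,3]=s["position"]
    M=np.linalg.inv(T@c["T_tool_cam"]);c["R"]=M[:3,:3];c["t"]=M[:3,3];return c
E
python3 - <<'E'
from h import *
c=camera("top");im=c["image"][:,:,::-1];hsv=cv2.cvtColor(im,cv2.COLOR_BGR2HSV)
s=camera("scene");si=s["image"][:,:,::-1]
r=lambda a,f:cv2.resize(a,None,fx=f,fy=f,interpolation=cv2.INTER_CUBIC)
top=np.hstack([r(im[195:295,240:360],3.33),r(im[225:325,380:500],3.33)])
bot=np.hstack([r(si[210:285,280:380],4),r(si[180:255,385:485],4)])
cv2.imwrite("pics/comp.png",np.vstack([top[:300,:798],bot[:300,:798]]));
for n,x0,y0,x1,y1,z in (("box",255,210,350,280,.155),("shelf",390,230,495,325,.115)):
    g=hsv[y0:y1,x0:x1]
    dark=(g[...,2]<60).astype(np.uint8)
    for k in cv2.findContours(dark,0,2)[0]:
        if cv2.contourArea(k)>60:
            (u,v),rad=cv2.minEnclosingCircle(k);m=cv2.moments(k);p=(m['m10']/m['m00']+x0,m['m01']/m['m00']+y0)
            print(n,"cap",np.round(p,1),rad,ray(c,p,z).round(3))
for n,x0,y0,x1,y1,z in (("box",240,195,365,300,.1),("shelf",380,220,505,330,.06)):
    g=hsv[y0:y1,x0:x1];m=((g[...,2]>140)).astype(np.uint8)
    m=cv2.morphologyEx(m,cv2.MORPH_OPEN,np.ones((15,15)))
    k=max(cv2.findContours(m,0,2)[0],key=cv2.contourArea)
    b=cv2.boxPoints(cv2.minAreaRect(k))+[x0,y0];w=ray(c,b,z)
    print(n,b.round(1).tolist(),w.round(3).tolist(),w.mean(0).round(4),[np.linalg.norm(w[i]-w[i-1]).round(3) for i in range(4)])
print(-s["R"].T@s["t"])
E
```

```text
box [[240.0, 195.0], [349.0, 195.0], [349.0, 283.0], [240.0, 283.0]] [[0.699, 0.14, 0.1], [0.696, -0.145, 0.1], [0.467, -0.141, 0.1], [0.47, 0.14, 0.1]] [ 0.5828 -0.0016  0.1   ] [np.float64(0.229), np.float64(0.284), np.float64(0.229), np.float64(0.281)]
shelf [[386.0, 261.4], [412.7, 227.7], [491.9, 290.6], [465.2, 324.3]] [[0.524, -0.243, 0.06], [0.613, -0.316, 0.06], [0.443, -0.522, 0.06], [0.355, -0.449, 0.06]] [ 0.4837 -0.3825  0.06  ] [np.float64(0.266), np.float64(0.115), np.float64(0.267), np.float64(0.114)]
[-0.17202165  0.84297217  0.98532197]
```

View pics/comp.png

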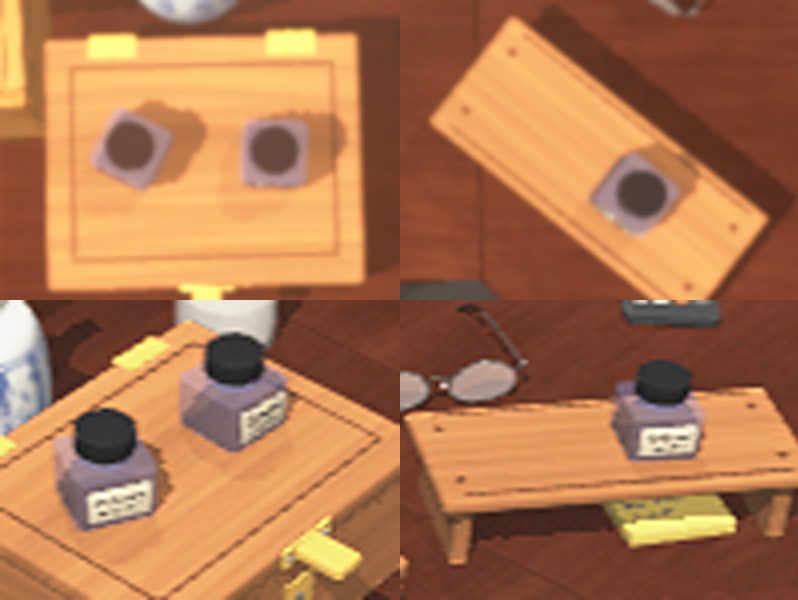

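Candidates: dark-capped bottles on the lid at top-view (279,239) and (322,240) are a/b. The bottle on the shelf at (453,283) is c, and the red one at (213,287) is the look-alike, so it's left alone. The crop shows all labels facing roughly front, with the left bottle turned about −26° and the right one about −3°.

```bash
python3 - <<'E'
from h import *
c=camera("top");im=c["image"][:,:,::-1].astype(int)
for n,p0,z in (("L",(279,239),.155),("R",(322,240),.155),("C",(453,283),.115)):
    u,v=p0;g=im[v-11:v+12,u-11:u+12]
    m=(g.max(2)<85).astype(np.uint8);k=max(cv2.findContours(m,0,2)[0],key=cv2.contourArea)
    M=cv2.moments(k);p=np.array([M['m10']/M['m00'],M['m01']/M['m00']])+[u-11,v-11];w=ray(c,p,z)[0]
    print(n,p.round(1),cv2.contourArea(k),w.round(4))
    # body: bluish (blue>=green) region, edge yaw
    G=im[v-16:v+17,u-16:u+17];m=((G[...,0]-G[...,1]>-60)&(G[...,0]-G[...,2]>-10)|0).astype(np.uint8)
    m=(G[...,0]>G[...,2]*0.75).astype(np.uint8);k=max(cv2.findContours(m,0,2)[0],key=cv2.contourArea)
    b=cv2.boxPoints(cv2.minAreaRect(k))+[u-16,v-16];W=ray(c,b,z-.03);e=W[1]-W[0]
    print("  yaw mod90",np.degrees(np.arctan2(e[1],e[0]))%90,"size",[np.linalg.norm(W[i]-W[i-1]).round(3) for i in range(2)])
    if n=="C":
        S=np.array([.4837,-.3825]);a=np.radians(-39.4);d=w[:2]-S
        print("  in shelf",d@[np.cos(a),np.sin(a)],d@[-np.sin(a),np.cos(a)])
E
```

```text
Traceback (most recent call last):
ValueError: max() iterable argument is empty
```

```bash
python3 - <<'E'
from h import *
c=camera("top");w=ray(c,[(278.5,238.9),(322.1,240.1),(452.5,283)],.155);w[2]=ray(c,[(452.5,283)],.115)
print(w.round(4)); im=c["image"];print(im[239,278],im[283,453],im[239,290])
S=np.array([.4837,-.3825]);a=np.radians(-39.4);d=w[2,:2]-S
print("in shelf",d@[np.cos(a),np.sin(a)],d@[-np.sin(a),np.cos(a)])
print(camera("wrist")["T_tool_cam"].round(3).tolist())
E
```

```text
[[ 0.5779  0.0367  0.155 ]
 [ 0.5738 -0.0722  0.155 ]
 [ 0.4639 -0.4051  0.115 ]]
[109  75  63] [79 60 56] [167 120 106]
in shelf -0.0009627282133718256 -0.030050713790034798
[[0.001, -0.958, -0.288, 0.083], [1.0, 0.0, 0.0, 0.0], [-0.0, -0.288, 0.958, -0.172], [0.0, 0.0, 0.0, 1.0]]
```

```bash
python3 - <<'E'
from h import *
c=camera("top");s=camera("scene")
# chest front-right top corner: top (251,232)?, scene (279,242)
def tri(a,b):
    A=[]
    for cam,p in((c,a),(s,b)):
        P=cam["camera_matrix"]@np.c_[cam["R"],cam["t"]];A+=[p[0]*P[2]-P[0],p[1]*P[2]-P[1]]
    X=np.linalg.svd(np.array(A))[2][-1];return X[:3]/X[3]
print("corner back-right",tri((244,151),(277,235)),"beak",tri((231,174),(237,137)))
print("front-left",tri((75,237),(125,333)), "front-right z.2",ray(c,[(248,231),(244,151)],.2),ray(c,[(252,233)],0))
E
python3 -m crank '[[0.091,0,0,-0.0155,-0.139],[0.091,0,0,-0.0155,-0.139],[0.091,0,0,-0.0155,-0.139],[0.091,0,0,-0.0155,-0.139],[0.091,0,0,-0.0155,-0.139],[0.091,0,0,-0.0155,-0.139],[0.091,0,0,-0.0155,-0.139],[0.091,0,0,-0.0155,-0.139],[0.091,0,0,0,-0.139]]'
```

```text
corner back-right [0.74239879 0.07750968 0.14013434] beak [0.69362748 0.12109658 0.40959008]
front-left [0.57737708 0.51330543 0.21900117] front-right z.2 [[0.59383986 0.10775549 0.2       ]
 [0.7908908  0.11743062 0.2       ]] [[0.60861448 0.11924471 0.        ]]
t: 1.35
position: [0.1546, -0.5547, 0.3405]
tool_rot: [[0.042, 0.999, 0.001], [0.999, -0.042, -0.005], [-0.005, 0.001, -1.0]]
ft_force: [-0.2, 0.5, -0.5]
grip_width: 0.0908
grip_force: 0.0
```

```bash
python3 -m crank '[[0.091,0.0398,0.0284,0.002,0],[0.091,0.0398,0.0284,0.002,0],[0.091,0.0398,0.0284,0.002,0],[0.091,0.0398,0.0284,0.002,0],[0.091,0.0398,0.0284,0.002,0],[0.091,0.0398,0.0284,0.002,0],[0.091,0.0398,0.0284,0.002,0],[0.091,0.0398,0.0284,0.002,0],[0.091,0.0398,0.0284,0.002,0],[0.091,0.0398,0.0284,0.002,0],[0.091,0.0398,0.0284,0.002,0],[0.091,0.0398,0.0284,0.002,0],[0.091,0.0398,0.0284,0.002,0],[0.091,0.0398,0.0284,0.002,0],[0.091,0,0,0,0],[0.091,0,0,0,0]]'
python3 - <<'E'
from h import *
s=state();c=wcam(s);cv2.imwrite("pics/w1.png",c["image"][:,:,::-1]);np.savez("w1.npz",**{k:v for k,v in c.items()})
E
```

```text
t: 2.95
position: [0.5783, -0.0157, 0.3093]
tool_rot: [[0.046, 0.999, -0.002], [0.999, -0.046, -0.001], [-0.001, -0.001, -1.0]]
ft_force: [0.4, -0.3, 0.7]
grip_width: 0.0911
grip_force: 0.0
```

View pics/w1.png

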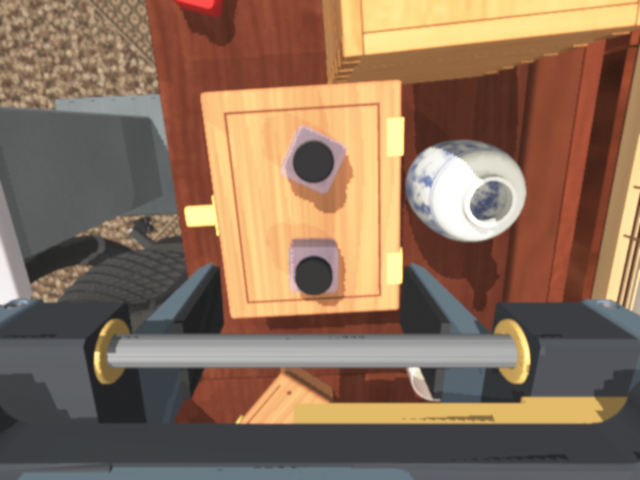

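The wrist view shows the lid squarely, the caps at (314,161) and (314,274), the lug at (201,216) and the jar behind at (470,190).

```bash
python3 - <<'E'
from h import *
c=dict(np.load("w1.npz"));im=c["image"].astype(int)
for n,(u,v) in (("L",(314,161)),("R",(314,274))):
    g=im[v-30:v+31,u-30:u+31];m=(g.max(2)<70).astype(np.uint8);k=max(cv2.findContours(m,0,2)[0],key=cv2.contourArea)
    (x,y),r=cv2.minEnclosingCircle(k);print(n,"cap",x+u-30,y+v-30,r,ray(c,[(x+u-30,y+v-30)],.155).round(4))
    g=im[v-42:v+43,u-42:u+43];m=(g[...,2]>g[...,0]*0.85).astype(np.uint8)
    m=cv2.morphologyEx(m,cv2.MORPH_OPEN,np.ones((5,5)));k=max(cv2.findContours(m,0,2)[0],key=cv2.contourArea)
    b=cv2.boxPoints(cv2.minAreaRect(k))+[u-42,v-42];W=ray(c,b,.13);e=W[1]-W[0]
    print(" body",b.round(0).tolist(),W.mean(0).round(4),"yaw",(np.degrees(np.arctan2(e[1],e[0]))+45)%90-45,[np.linalg.norm(W[i]-W[i-1]).round(3) for i in range(2)])
h=cv2.cvtColor(c["image"],cv2.COLOR_RGB2HSV)[195:240,175:217];m=((h[...,0]>20)&(h[...,1]>100)&(h[...,2]>150)).astype(np.uint8)
k=max(cv2.findContours(m,0,2)[0],key=cv2.contourArea);b=cv2.boxPoints(cv2.minAreaRect(k))+[175,195];print("lug",b.round(0).tolist(),ray(c,b,.0975).round(4).tolist())
print("lid corners",ray(c,[(202,94),(401,80),(401,310),(232,319)],.1).round(3).tolist())
E
```

```text
L cap 313.2407398223877 161.53703689575195 19.731021881103516 [[0.5831 0.037  0.155 ]]
 body [[282.0, 173.0], [301.0, 127.0], [345.0, 146.0], [327.0, 191.0]] [0.5837 0.0366 0.13  ] yaw -26.505302761262897 [np.float64(0.046), np.float64(0.045)]
R cap 313.5 275.0 18.33721923828125 [[ 0.5786 -0.0693  0.155 ]]
 body [[293.0, 246.0], [335.0, 246.0], [335.0, 292.0], [293.0, 292.0]] [ 0.5791 -0.0736  0.13  ] yaw -2.5844024510460955 [np.float64(0.05), np.float64(0.042)]
lug [[184.0, 210.0], [190.0, 189.0], [222.0, 199.0], [216.0, 219.0]] [[0.444, -0.0124, 0.0975], [0.4534, 0.009, 0.0975], [0.4852, -0.0021, 0.0975], [0.4763, -0.0239, 0.0975]]
lid corners [[0.478, 0.101, 0.1], [0.67, 0.105, 0.1], [0.676, -0.14, 0.1], [0.481, -0.143, 0.1]]
```

```bash
python3 -m crank '[[0.091,-0.0275,0.0006,0,0],[0.091,-0.0278,0.0006,0,0],[0.091,0,0,0.045,0],[0.091,0,0,0.045,0],[0.091,0,0,0.045,0],[0.091,0,0,0.04,0],[0.091,0,0,0.02,0],[0.091,0,0,0.007,0],[0.091,0,0,0,0],[0.04,0,0,0,0],[0.04,0,0,0,0],[0.04,0,0,0,0],[0.04,0,0,0,0],[0.04,0,0,0,0],[0.04,0,0,0,0],[0.04,0,0,0,0]]' 15
```

```text
t: 4.6
position: [0.577, -0.0717, 0.1082]
tool_rot: [[0.048, 0.999, 0.0], [0.999, -0.048, -0.0], [-0.0, 0.0, -1.0]]
ft_force: [0.1, 0.7, 1.8]
grip_width: 0.05
grip_force: 15.0
```

```bash
python3 -m crank '[[0.04,0,0,-0.01,0],[0.04,0,0,-0.03,0],[0.04,0,0,-0.034,0.128],[0.04,0,0,-0.034,0.128],[0.04,0,0,-0.034,0.128],[0.04,0,0,-0.03,0.128],[0.04,0,0,-0.03,0.128],[0.04,-0.038,0.018,0,0],[0.04,-0.038,0.018,0,0],[0.04,-0.038,0.018,0,0],[0.04,-0.038,0.018,0,0],[0.04,-0.038,0.018,0,0],[0.04,-0.038,0.018,0,0],[0.04,-0.038,0.017,0,0],[0.04,0,0,0,0],[0.04,0,0,0,0]]'
python3 - <<'E'
from h import *
s=state();c=wcam(s);cv2.imwrite("pics/w2.png",c["image"][:,:,::-1]);np.savez("w2.npz",**{k:v for k,v in c.items()})
E
```

```text
t: 6.2
position: [0.5039, -0.357, 0.3098]
tool_rot: [[0.636, 0.771, -0.0], [0.771, -0.636, 0.001], [0.001, -0.001, -1.0]]
ft_force: [-0.2, 1.1, -0.6]
grip_width: 0.0497
grip_force: 15.0
```

View pics/w2.png

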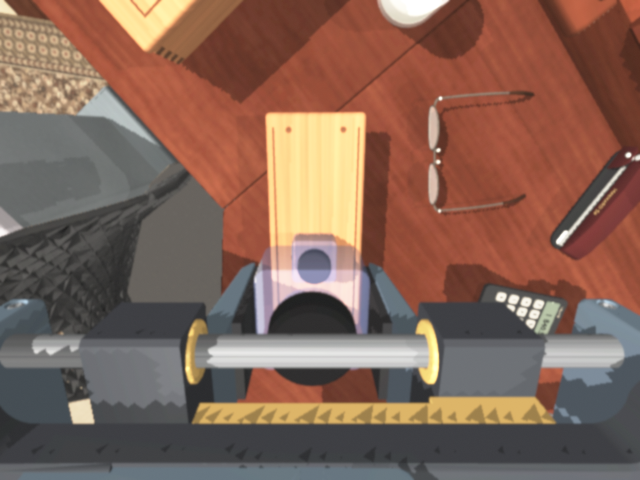

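The shelf's left end shows at (267,113)–(365,113), with its sides vertical in the image, so the tool is square to it. Bottle c shows through the held glass at about (314,265).

```bash
python3 - <<'E'
from h import *
c=dict(np.load("w2.npz"));t=camera("top")
im=c["image"].astype(int)
for v in (125,160,200,225):
    r=im[v,240:400,1];g=np.abs(np.diff(r.astype(int)));L=np.argmax(g[:60]);R=100+np.argmax(g[100:])
    e=ray(c,[(L+240.5,v),(R+240.5,v)],.06);print(v,L+240.5,R+240.5,e.round(4).tolist(),e.mean(0).round(4))
P=ray(c,[(316,113)],.06)[0];print("end mid",P)
a=np.radians(-39.4);X=np.array([np.cos(a),np.sin(a)]);Y=np.array([-X[1],X[0]])
print("origin wrist",P[:2]-.13*Y)
w=ray(c,[(314,267)],.115)[0];print("c",w,(w[:2]-P[:2])@X,(w[:2]-P[:2])@Y+.13)
b=im[:,:,:]; f=c["camera_matrix"][0,0];print(f)
E
```

```text
125 265.5 364.5 [[0.5195, -0.2601, 0.06], [0.6031, -0.329, 0.06]] [ 0.5613 -0.2946  0.06  ]
160 266.5 363.5 [[0.4954, -0.289, 0.06], [0.5795, -0.3583, 0.06]] [ 0.5374 -0.3237  0.06  ]
200 268.5 362.5 [[0.467, -0.3246, 0.06], [0.5511, -0.3939, 0.06]] [ 0.509  -0.3592  0.06  ]
225 269.5 361.5 [[0.448, -0.3478, 0.06], [0.532, -0.417, 0.06]] [ 0.49   -0.3824  0.06  ]
end mid [ 0.57000755 -0.28564001  0.06      ]
origin wrist [ 0.48749258 -0.38609538]
c [ 0.46826043 -0.40562675  0.115     ] -0.002464168239518523 -0.02729977434799752
368.177165038703
```

```bash
python3 -m crank '[[0.04,0,0.0033,0.02,0],[0.04,0,0,0.04,0],[0.04,0,0,0.045,0],[0.04,0,0,0.045,0],[0.04,0,0,0.04,0],[0.04,0,0,0.03,0],[0.04,0,0,0.013,0],[0.04,0,0,0.005,0],[0.04,0,0,0.002,0],[0.04,0,0,0,0],[0.04,0,0,0,0]]'
```

```text
t: 7.4
position: [0.5079, -0.3593, 0.0717]
tool_rot: [[0.635, 0.773, 0.003], [0.773, -0.635, -0.002], [0.0, 0.003, -1.0]]
ft_force: [-0.3, 0.2, -0.6]
grip_width: 0.05
grip_force: 15.0
```

```bash
python3 -m crank '[[0.04,0,0,0.0015,0],[0.04,0,0,0.0015,0],[0.04,0,0,0,0],[0.04,0,0,0,0]]'
```

```text
t: 7.8
position: [0.5074, -0.3591, 0.0682]
tool_rot: [[0.635, 0.772, 0.001], [0.772, -0.635, -0.001], [0.0, 0.002, -1.0]]
ft_force: [-0.2, 0.4, 5.7]
grip_width: 0.0502
grip_force: 15.0
```

```bash
python3 -m crank '[[0.06,0,0,0,0],[0.091,0,0,0,0],[0.091,0,0,0,0],[0.091,0,0,0,0],[0.091,0,0,0,0],[0.091,0,0,0,0],[0.091,0,0,-0.02,0],[0.091,0,0,-0.045,0],[0.091,0,0,-0.05,0],[0.091,0,0,-0.05,0],[0.091,0,0,-0.045,0]]'
python3 -m crank '[[0.091,0.0392,-0.0216,0,0],[0.091,0.0392,-0.0216,0,0],[0.091,0.0392,-0.0216,0,0],[0.091,0.0392,-0.0216,0,0],[0.091,0.0392,-0.0216,0,0],[0.091,0.0392,-0.0216,0,0],[0.091,0.0392,-0.0216,0,0],[0.091,0.0392,-0.0216,0,0],[0.091,0.0389,-0.0216,0,-0.113],[0.091,0,0,0,-0.114],[0.091,0,0,0,0]]'
python3 - <<'E'
from h import *
t=camera("top");im=t["image"][215:325,370:510,::-1]
s=camera("scene")["image"][170:260,380:500,::-1]
cv2.imwrite("pics/c1.png",np.vstack([cv2.resize(im,(400,314)),cv2.resize(s,(400,300))])[:600])
E
```

```text
t: 8.9
position: [0.507, -0.3586, 0.2797]
tool_rot: [[0.635, 0.773, 0.001], [0.773, -0.635, -0.001], [0.0, 0.002, -1.0]]
ft_force: [0.8, -0.6, 0.0]
grip_width: 0.091
grip_force: 0.0
t: 10.0
position: [0.5806, 0.0384, 0.2767]
tool_rot: [[0.443, 0.897, -0.0], [0.897, -0.443, -0.0], [-0.001, -0.0, -1.0]]
ft_force: [0.2, -0.5, -0.6]
grip_width: 0.0911
grip_force: 0.0
```

View pics/c1.png

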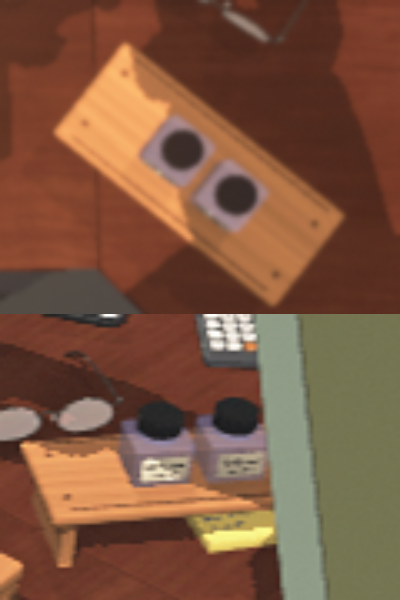

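The first bottle now stands at crop (180,150) beside c at (236,193), in line with its label to the front. Next is the second bottle.

```bash
python3 -m crank '[[0.091,0,0,0.03,0],[0.091,0,0,0.045,0],[0.091,0,0,0.045,0],[0.091,0,0,0.03,0],[0.091,0,0,0.013,0],[0.091,0,0,0.005,0],[0.091,0,0,0,0],[0.04,0,0,0,0],[0.04,0,0,0,0],[0.04,0,0,0,0],[0.04,0,0,0,0],[0.04,0,0,0,0],[0.04,0,0,0,0],[0.04,0,0,0,0]]' 15
```

```text
t: 11.5
position: [0.581, 0.0371, 0.1092]
tool_rot: [[0.445, 0.896, 0.001], [0.896, -0.445, -0.0], [0.0, 0.001, -1.0]]
ft_force: [0.3, 0.8, 1.0]
grip_width: 0.0501
grip_force: 15.0
```

```bash
python3 -m crank '[[0.04,0,0,-0.01,0],[0.04,0,0,-0.03,0],[0.04,0,0,-0.04,0],[0.04,0,0,-0.04,0.113],[0.04,0,0,-0.03,0.113],[0.04,-0.0364,0.0243,0,0],[0.04,-0.0364,0.0243,0,0],[0.04,-0.0364,0.0243,0,0],[0.04,-0.0364,0.0243,0,0],[0.04,-0.0364,0.0243,0,0],[0.04,-0.0364,0.0243,0,0],[0.04,-0.0364,0.0243,0,0],[0.04,-0.0364,0.0243,0,0],[0.04,0,0,0,0],[0.04,0,0,0,0]]'
```

```text
t: 13.0
position: [0.5457, -0.3118, 0.2587]
tool_rot: [[0.636, 0.772, -0.001], [0.772, -0.636, 0.001], [0.0, -0.001, -1.0]]
ft_force: [-0.4, 0.4, -1.4]
grip_width: 0.0499
grip_force: 15.0
```

```bash
python3 -m crank '[[0.04,0.001,0,0.03,0],[0.04,0,0,0.045,0],[0.04,0,0,0.045,0],[0.04,0,0,0.04,0],[0.04,0,0,0.02,0],[0.04,0,0,0.005,0],[0.04,0,0,0.001,0],[0.04,0,0,0,0],[0.04,0,0,0,0]]'
```

```text
t: 13.9
position: [0.548, -0.3109, 0.0749]
tool_rot: [[0.634, 0.773, 0.003], [0.773, -0.634, -0.002], [0.001, 0.003, -1.0]]
ft_force: [0.2, 0.2, -0.7]
grip_width: 0.0499
grip_force: 15.0
```

```bash
python3 -m crank '[[0.04,0,0,0.002,0],[0.04,0,0,0.0015,0],[0.04,0,0,0.0015,0],[0.04,0,0,0,0],[0.04,0,0,0,0]]'
```

```text
t: 14.4
position: [0.5471, -0.3107, 0.0692]
tool_rot: [[0.634, 0.773, 0.001], [0.773, -0.634, -0.0], [0.0, 0.001, -1.0]]
ft_force: [-2.3, 0.5, 5.2]
grip_width: 0.0501
grip_force: 15.0
```

```bash
python3 -m crank '[[0.06,0,0,0,0],[0.091,0,0,0,0],[0.091,0,0,0,0],[0.091,0,0,0,0],[0.091,0,0,0,0],[0.091,0,0,-0.02,0],[0.091,0,0,-0.04,0],[0.091,0,0,-0.045,0],[0.091,0,0,-0.045,0],[0.091,0,0,-0.04,0]]'
python3 -m crank '[[0.091,0.0236,-0.0372,0,0],[0.091,0.0236,-0.0372,0,0],[0.091,0.0236,-0.0372,0,0],[0.091,0.0236,-0.0372,0,0],[0.091,0.0236,-0.0372,0,0],[0.091,0.0236,-0.0372,0,0],[0.091,0.0236,-0.0372,0,0],[0.091,0,0,0,0.147],[0.091,0,0,0,0.147],[0.091,0,0,0,0.147],[0.091,0,0,0,0.147],[0.091,0,0,0,0.147],[0.091,0,0,0,0.147],[0.091,0,0,0,0],[0.091,0,0,0,0]]'
python3 - <<'E'
from h import *
s=state();c=wcam(s);np.savez("w3.npz",**c)
t=camera("top");im=t["image"][215:325,370:510,::-1];np.savez("t3.npz",**t)
cv2.imwrite("pics/c3.png",np.hstack([cv2.resize(c["image"][:,:,::-1],(480,360)),cv2.resize(im,(320,250)).copy() if 0 else np.vstack([cv2.resize(im,(320,250)),np.zeros((110,320,3),np.uint8)])]))
E
```

```text
t: 15.4
position: [0.547, -0.3106, 0.2604]
tool_rot: [[0.634, 0.773, 0.001], [0.773, -0.634, -0.001], [0.0, 0.002, -1.0]]
ft_force: [0.6, 0.1, -0.6]
grip_width: 0.0912
grip_force: 0.0
t: 16.9
position: [0.4503, -0.0177, 0.2579]
tool_rot: [[1.0, 0.005, 0.0], [0.005, -1.0, -0.0], [0.0, 0.0, -1.0]]
ft_force: [0.1, -0.7, 0.2]
grip_width: 0.091
grip_force: 0.0
```

View pics/c3.png

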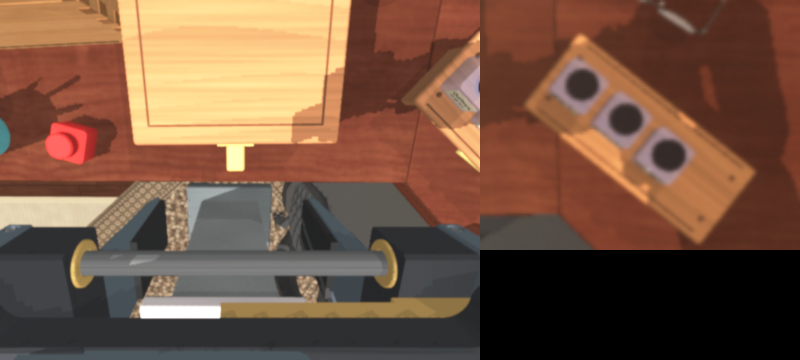

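All three bottles stand in a row on the shelf, at crop (582,85), (626,118) and (668,155). The lug is in front of the lid at (235,158) in the half-panel, which is about (313,210) at full size.

```bash
python3 - <<'E'
from h import *
c=dict(np.load("w3.npz"));t=dict(np.load("t3.npz"))
def lug(c,x0,y0,x1,y1):
    g=c["image"][y0:y1,x0:x1].astype(int);m=((g[...,0]>180)&(g[...,1]>150)).astype(np.uint8)
    k=max(cv2.findContours(m,0,2)[0],key=cv2.contourArea);x,y,w,h=cv2.boundingRect(k);x+=x0;y+=y0
    b=[(x-.5,y-.5),(x+w-.5,y-.5),(x+w-.5,y+h-.5),(x-.5,y+h-.5)];return b
for c_,r in((c,(285,197,345,240)),(t,(290,284,315,296))):
    b=lug(c_,*r);print(b,ray(c_,b,.0975).round(4).tolist())
print("front edge",ray(c,[(180,191),(450,191)],.1).round(4).tolist())
E
```

```text
[(300.5, 196.5), (325.5, 196.5), (325.5, 228.5), (300.5, 228.5)] [[0.4725, -0.0078, 0.0975], [0.4726, -0.0306, 0.0975], [0.4424, -0.0311, 0.0975], [0.4422, -0.0077, 0.0975]]
[(289.5, 283.5), (314.5, 283.5), (314.5, 295.5), (289.5, 295.5)] [[0.4671, 0.0123, 0.0975], [0.4664, -0.0522, 0.0975], [0.4355, -0.0519, 0.0975], [0.4362, 0.0125, 0.0975]]
front edge [[0.4773, 0.1006, 0.1], [0.4786, -0.1425, 0.1]]
```

```bash
python3 - <<'E'
from h import *
t=dict(np.load("t3.npz"));im=t["image"]
print(im[274:302,302].tolist());print(im[270:292,275].tolist());print(ray(t,[(302,v) for v in (280,282,293,294)],.0975)[:,0])
E
```

```text
[[163, 165, 135], [170, 175, 144], [176, 183, 150], [182, 190, 157], [187, 196, 162], [191, 201, 166], [196, 207, 171], [201, 214, 175], [205, 218, 180], [210, 221, 184], [214, 223, 188], [217, 226, 192], [219, 228, 194], [220, 230, 197], [223, 233, 201], [225, 235, 204], [227, 237, 207], [228, 238, 209], [229, 239, 212], [230, 240, 214], [231, 240, 214], [231, 241, 215], [230, 241, 215], [230, 240, 213], [229, 240, 212], [228, 239, 211], [227, 238, 209], [226, 237, 206]]
[[138, 133, 109], [149, 148, 122], [159, 161, 131], [165, 169, 138], [172, 177, 146], [177, 182, 152], [183, 190, 158], [188, 197, 163], [194, 204, 169], [200, 210, 173], [203, 215, 176], [207, 219, 181], [211, 222, 186], [214, 225, 188], [218, 227, 192], [220, 230, 196], [222, 232, 200], [224, 233, 204], [226, 236, 206], [228, 238, 209], [229, 239, 211], [230, 240, 213]]
[0.47574308 0.47058681 0.44227842 0.43970921]
```

```bash
python3 - <<'E'
from h import *
t=dict(np.load("t3.npz"));im=cv2.imread("pics/top0.png")[:,:,::-1]
print("lug",[(v,im[v,302].tolist()) for v in range(278,298)]);print("edge",[(v,im[v,275].tolist()) for v in range(276,288)])
E
```

```text
lug [(278, [251, 184, 109]), (279, [251, 186, 110]), (280, [252, 208, 114]), (281, [255, 246, 133]), (282, [255, 252, 140]), (283, [255, 252, 140]), (284, [255, 252, 141]), (285, [255, 252, 141]), (286, [255, 252, 141]), (287, [255, 252, 142]), (288, [255, 252, 141]), (289, [255, 252, 141]), (290, [255, 252, 142]), (291, [255, 252, 142]), (292, [255, 252, 142]), (293, [255, 246, 128]), (294, [233, 177, 87]), (295, [155, 95, 55]), (296, [134, 71, 47]), (297, [133, 71, 47])]
edge [(276, [253, 197, 117]), (277, [252, 192, 115]), (278, [251, 185, 111]), (279, [251, 185, 111]), (280, [248, 177, 107]), (281, [228, 145, 89]), (282, [172, 99, 62]), (283, [144, 76, 50]), (284, [140, 73, 48]), (285, [137, 72, 48]), (286, [135, 70, 47]), (287, [135, 70, 47])]
```

```bash
python3 -m crank '[[0.06,0.002,0.0015,0.03,0],[0.06,0,0,0.045,0],[0.06,0,0,0.045,0],[0.06,0,0,0.03,0],[0.06,0,0,0.015,0],[0.06,0,0,0.007,0],[0.06,0,0,0.002,0],[0.06,0,0,0,0],[0.06,0,0,0,0]]'
python3 - <<'E'
from h import *
s=state();c=wcam(s);cv2.imwrite("pics/w4.png",cv2.resize(c["image"][:,:,::-1],(480,360)))
E
```

```text
t: 17.9
position: [0.4532, -0.0193, 0.0849]
tool_rot: [[1.0, 0.002, 0.002], [0.002, -1.0, -0.0], [0.002, 0.0, -1.0]]
ft_force: [-0.3, -0.2, -0.4]
grip_width: 0.0601
grip_force: 0.0
```

View pics/w4.png

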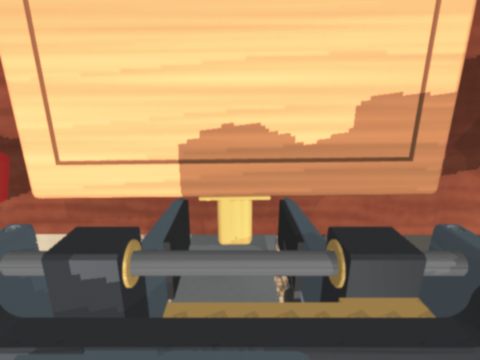

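The lug at (235,220) lies centred between the fingers, clear of the lid edge at row 197. Closing now.

```bash
python3 -m crank '[[0.06,0,0,0.001,0],[0.01,0,0,0,0],[0.01,0,0,0,0],[0.01,0,0,0,0],[0.01,0,0,0,0],[0.01,0,0,0,0],[0.01,0,0,0,0],[0.01,0,0,0,0]]' 20
python3 - <<'E'
import numpy as np
# arc about hinge from shut to 60 deg; grip radius ~ 0.2165, 7.5mm above hinge; 20 eased steps
r=np.hypot(.2165,.0075);a0=np.arctan2(.0075,.2165)
s=np.linspace(0,1,21);th=np.radians(60)*(3*s**2-2*s**3)
x=-r*np.cos(a0+th);z=r*np.sin(a0+th)
for i in range(20):print([0.01,round(x[i+1]-x[i],4),0,round(-(z[i+1]-z[i]),4),0],end=",")
print(x[-1]-x[0],z[-1]-z[0])
E
```

```text
t: 18.75
position: [0.4524, -0.0198, 0.0829]
tool_rot: [[1.0, 0.003, 0.0], [0.003, -1.0, -0.001], [0.0, 0.001, -1.0]]
ft_force: [-0.1, -4.4, -0.1]
grip_width: 0.0219
grip_force: 20.0
[0.01, np.float64(0.0001), 0, np.float64(-0.0016), 0],[0.01, np.float64(0.0002), 0, np.float64(-0.0047), 0],[0.01, np.float64(0.0006), 0, np.float64(-0.0074), 0],[0.01, np.float64(0.0012), 0, np.float64(-0.0097), 0],[0.01, np.float64(0.002), 0, np.float64(-0.0117), 0],[0.01, np.float64(0.0031), 0, np.float64(-0.0132), 0],[0.01, np.float64(0.0043), 0, np.float64(-0.0143), 0],[0.01, np.float64(0.0057), 0, np.float64(-0.0149), 0],[0.01, np.float64(0.0071), 0, np.float64(-0.015), 0],[0.01, np.float64(0.0084), 0, np.float64(-0.0147), 0],[0.01, np.float64(0.0095), 0, np.float64(-0.014), 0],[0.01, np.float64(0.0104), 0, np.float64(-0.013), 0],[0.01, np.float64(0.0109), 0, np.float64(-0.0117), 0],[0.01, np.float64(0.0109), 0, np.float64(-0.0102), 0],[0.01, np.float64(0.0105), 0, np.float64(-0.0086), 0],[0.01, np.float64(0.0096), 0, np.float64(-0.0069), 0],[0.01, np.float64(0.0082), 0, np.float64(-0.0053), 0],[0.01, np.float64(0.0064), 0, np.float64(-0.0038), 0],[0.01, np.float64(0.0041), 0, np.float64(-0.0023), 0],[0.01, np.float64(0.0014), 0, np.float64(-0.0008), 0],0.11474519052838326 0.18374449991933095
```

```bash
python3 -m crank '[[0.01,0.0001,0,-0.0016,0],[0.01,0.0002,0,-0.0047,0],[0.01,0.0006,0,-0.0074,0],[0.01,0.0012,0,-0.0097,0],[0.01,0.002,0,-0.0117,0],[0.01,0.0031,0,-0.0132,0],[0.01,0.0043,0,-0.0143,0],[0.01,0.0057,0,-0.0149,0]]'
```

```text
t: 19.55
position: [0.4697, -0.0196, 0.1606]
tool_rot: [[1.0, 0.002, -0.0], [0.002, -1.0, -0.001], [-0.0, 0.001, -1.0]]
ft_force: [3.3, -4.3, -4.9]
grip_width: 0.0219
grip_force: 20.0
```

```bash
python3 -m crank '[[0.01,0.0071,0,-0.015,0],[0.01,0.0084,0,-0.0147,0],[0.01,0.0095,0,-0.014,0],[0.01,0.0104,0,-0.013,0],[0.01,0.0109,0,-0.0117,0],[0.01,0.0109,0,-0.0102,0],[0.01,0.0105,0,-0.0086,0],[0.01,0.0096,0,-0.0069,0],[0.01,0.0082,0,-0.0053,0],[0.01,0.0064,0,-0.0038,0],[0.01,0.0041,0,-0.0023,0],[0.01,0.0014,0,-0.0008,0],[0.01,0,0,0,0],[0.01,0,0,0,0],[0.01,0,0,0,0]]'
python3 - <<'E'
from h import *
s=state();c=camera("scene")["image"][:,:,::-1];t=camera("top")["image"][:,:,::-1]
w=cv2.resize(camera("wrist")["image"][:,:,::-1],(400,300))
cv2.imwrite("pics/f1.png",np.hstack([cv2.resize(c[120:360,220:540],(400,300)),w]))
print(s['position'],s['ft_force'],s['grip_width'])
d=s['position']-np.array([.4524,-.0198,.0829])
for hx in (.666,.669,.672):   # hinge x from top/wrist; angle of the grip point about the hinge
    r0=np.array([.4524-hx,.0075]);r1=r0+[d[0],d[2]];print(hx,np.linalg.norm(r0),np.linalg.norm(r1),np.degrees(np.arctan2(r1[1],-r1[0])-np.arctan2(r0[1],-r0[0])))
E
```

```text
t: 21.05
position: [0.5668, -0.0183, 0.2662]
tool_rot: [[1.0, 0.002, -0.0], [0.002, -1.0, 0.001], [-0.0, -0.001, -1.0]]
ft_force: [2.9, 2.9, -8.2]
grip_width: 0.022
grip_force: 20.0
[ 0.56678232 -0.01833769  0.26615211] [ 2.93442104  2.93977292 -8.18208301] 0.022047059367091195
0.666 0.21373163078964239 0.21501282409321068 60.50831961056833
0.669 0.2167298087481277 0.21641354070661914 59.831496767573256
0.672 0.21972803644505634 0.21784656682585807 59.163080996072175
```

View pics/f1.png

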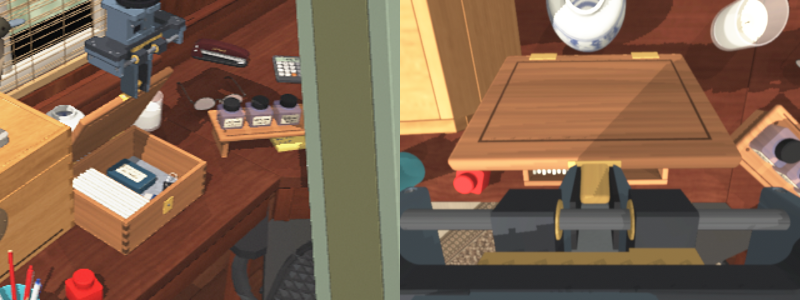

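The lid stands open at about 60° with the lug in the fingers, and the three bottles show in a row on the shelf, labels to the front. I'll hold briefly, then hand in.

```bash
python3 -m crank '[[0.01,0,0,0,0],[0.01,0,0,0,0],[0.01,0,0,0,0],[0.01,0,0,0,0],[0.01,0,0,0,0],[0.01,0,0,0,0],[0.01,0,0,0,0],[0.01,0,0,0,0]]' && python3 -c "
from station import *
print(job_done())"
```

```text
t: 22.0
position: [0.567, -0.0183, 0.2663]
tool_rot: [[1.0, 0.002, -0.0], [0.002, -1.0, 0.001], [-0.0, -0.001, -1.0]]
ft_force: [3.6, 4.5, -8.5]
grip_width: 0.0214
grip_force: 20.0
the job is handed in; nothing more can be done
None
```

The job is handed in at 22.0 s, with no verdict returned: all three bottles stand in a row on the shelf with labels to the front, and the gripper is holding the lid steady at about 60° by its finger lift.

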